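# Set the warming tray's thermostat to the orange mark and switch it on

## Task

Get the warming tray going for the two rice bowls: with a fingertip on the black ribbed thermostat wheel, turn it up clockwise until its white pointer clicks in at the orange dot, and push the green-dotted half of the rocker switch down so that it stays on. Do it by touch alone: do not shift or lift the tray, and leave the bowls on it and the two glass shakers beside it where they stand.

Things in the scene. Friction and masses are not known exactly. Their poses are not given: they have to be found in the camera images.
- warming_tray: Loose 3 kg food-warming tray on rubber feet: aluminium, 250 (x) by 320 (y) mm, top 48 mm above the worktop; origin at the centre of its underside. Its -x side is the front with the control deck (front 85 mm), +y its left seen from the front, z up. Two bowls stand on the black glass behind the deck. Yaw up to 0.25 rad either way.
- dial_centre (a point): Centre of the thermostat wheel's top face, on its vertical axis; fixed to the tray, axes parallel to the tray's. Wheel: black disc, radius 36 mm, 17 mm thick, lying flat on the left of the deck, its top 6 mm above the deck, 14 mm of its knurled rim standing out beyond the tray's front. Flat top, bright in the middle, ribbed outer 12 mm, white pointer 5 mm wide from centre to rim.
- dial_front (a point): Fixed to the tray: the point on the wheel's top face nearest the tray's front, 28 mm from the wheel's axis, a good place for a fingertip. A shut fingertip pressed down on the ribs with 8 to 15 N and moved along the circle (here towards the tray's left, +y, for clockwise) takes the wheel with it; the rim may also be rubbed from the front. The deck is 6 mm lower.
- thermostat (a joint): Angle of the wheel, rad, growing clockwise from above; click stops at 0, 0.524, 1.047, 1.571, 2.094, with marks on the deck behind, coolest at the left. 1.571 is the 10 mm orange dot: pointer 30 degrees right of straight back (+x). Starts one to three clicks below it. A click takes 0.1 N m (3 to 4 N at the rim); past half way the wheel springs on into the next stop, short of it back.
- switch_centre (a point): Middle of the rocker switch on the right of the deck, on its pivot line, 8 mm above the deck (top of the level key); fixed to the tray, axes parallel to the tray's. Black key 52 mm along the tray's y, 26 mm wide. The -y half, with a green dot 17 mm from the middle, starts up, its end 5 mm above this point; pressed near the dot with 3 to 4 N it snaps over past level, that end 5 mm below this point.
- power_switch (a joint): Rocker angle, rad: 0 off (start), 0.36 on (green-dotted half down); it snaps to one or the other.
- bowl_left: White rice bowl upside down on the left of the glass plate, loose, 115 mm across, 60 mm high; origin at the centre of its underside.
- bowl_right: The same bowl on the right of the glass plate.
- mill: Small glass shaker with a grey domed top, 44 mm across, 90 mm high, loose on the worktop to the right of the tray by the wall; origin under it.
- spice_jar: Glass spice jar with a dark brown cap, 41 mm across, 105 mm high, loose beside the shaker; origin under it.

How it is judged:
At the end, for the whole second after the job is handed in: The thermostat wheel rests in its fourth click stop (within 0.1 rad of 1.571, pointer at the orange dot), the rocker is on (over 0.3 rad), the tray is within 20 mm and the bowls, the shaker and the spice jar within 30 mm of where it stood (value of joint thermostat between 1.47 and 1.67 rad and velocity of joint thermostat between -0.05 and 0.05 rad/s and value of joint power_switch above 0.3 rad and distance of warming_tray from where it was at the start of the episode below 0.02 m and distance of each of bowl_left, bowl_right, mill, spice_jar from where it was at the start of the episode below 0.03 m); the robot touches nothing.
It fails at once if the tray is shifted by more than 20 mm or lifted (distance of warming_tray from where it was at the start of the episode above 0.02 m or height (world z) of warming_tray above 0.012 m).
It fails at once if a bowl is shifted by more than 30 mm or lifted (distance of any of bowl_left, bowl_right from where it was at the start of the episode above 0.03 m).
It fails at once if the shaker or the spice jar is shifted by more than 30 mm (distance of any of mill, spice_jar from where it was at the start of the episode above 0.03 m).
It also fails if it takes over 58 s, if anything falls off the work surface, if the arm or the gripper's body presses on something with over 40 N, if the wrist force passes 120 N, or if a joint passes its speed limit or range.

## Robot

A 6-joint arm with a two-finger parallel gripper is mounted at the origin on a cart in front of the work surface, level with it; the furniture and walls round the work are solid. World frame = base frame: x ahead of the robot, y to its left, z up, the work surface at z = 0. Lengths are in m, angles in rad, forces in N, time in s.
With the tool pointing down it reaches from about 0.35 to 0.775 m from the base axis. Payload 7.3 kg.
Tool frame: the origin (TCP) lies at the very end of the fingers, on their centre line; the grasp point (between the pads) lies 19 mm behind it; z points along the fingers, y is the line along which they close (so a half turn about z gives the same grasp; the last joint's range is limited). The gripper opens to 92 mm and grips with 3 to 60 N. Pads are 19 mm wide; open, the fingers measure 130 mm over their backs; the gripper's body (75 mm by 190 mm) begins 47 mm behind the grasp point.
Start: joints at [1.187, 0.342, 1.524, -0, 1.275, -0.146], TCP at [0.124, 0.51, 0.227] pointing down, gripper open.
Joint ranges: [-2.53, 2.53], [-0.77, 2.02], [0.04, 2.7], [-1, 4.14], [0.28, 2.66], [-3.11, 3.11]. Speed limits (rad/s): [2.57, 2.57, 3.14, 3.14, 3.14, 3.14].

## Interface

Orientations are given as [roll, pitch, yaw] about the fixed x, y, z axes, in that order (R = Rz(yaw) Ry(pitch) Rx(roll)).
In Python, from cell import robot gives the robot as it stands. The module is installed in compiled form; this text tells all that it offers.
- The arm moves only by the tool arm_command, never from a script. Its argument "moves" is a list of rows, each a list of 3 entries, a list of its own where there are three numbers: the shift along the tool's x, y, z in m, then the turn, a rotation vector about the tool's x, y, z in rad, then the finger opening in m, from 0 to 0.0918. In form: [[[dx, dy, dz], [ax, ay, az], claw], ...]. A call has exactly 5 rows; each row is the pose to reach, as a shift and turn from the pose commanded when the call began, along the tool's axes at that moment; what a row does not reach only later rows make up. A row lasts 1/10 s, in which the tool goes at most 50 mm and 8.59 degrees, less where a joint would pass 70% of its speed; a pose out of reach is approached as far as the arm can. A call with a gripper value outside its range is refused whole. The fingers move at their own pace and stop on an object; "squeeze" is the grip in N (left out, the last holds). Time passes only in rows, so rows that repeat a pose let the fingers close, or fill a call up. It gives the time, the measured TCP pose, the force, the opening and the grip force at its end, in the units of the state.
- robot.observe(): the state, without advancing time (a new reading comes with each control period).
- robot.read_camera(name): name is "scene" or "top" or "wrist"; returns the picture (384x512x3 uint8, red, green, blue); there is no depth.
- robot.camera_model(name): a dict with "fx", "fy", "cx", "cy" (pixels), "R" (3x3) and "t" (3): a world point X has camera coordinates R X + t. Camera axes: x right, y down, z forward; pixel columns grow to the right and rows downward; lengths in m; the calibration is good to about 2 mm. A picture is of the moment at which its call begins: read the wrist's pose just before it. camera_model takes no time and is no camera call; for the wrist camera it gives the pose at the moment of the call.
- robot.hand_in(): hands the job in; it is judged then, once.
The state is a dict: "time": time; "qpos": joint angles; "qvel": joint speeds; "joint_efforts": joint torques, N m; "tool_pos": TCP position; "tool_rot": TCP orientation; "contact_force": force on the tool from outside, world axes, zero at the start; "torque": the same for the moment, N m; "opening": finger opening in m; "grip_force": force on a finger pad.
Only numpy, scipy, OpenCV 4.12 (cv2) and the standard library are available. Lean on these libraries where they do the work, as an engineer would, in place of code of your own. Each camera call takes 0.05 s, during which the arm holds its last target. There are 200 camera calls.

## Working session

There is one attempt and no reset: what is moved stays moved. The work goes in short steps, Python scripts to look and compute and a tool call to move; the robot and the scene stay as the last step left them, time stands still between calls to the robot, and variables do not carry over. Pictures are saved under pics/ and viewed, at most 10 in all, crops included, and the job is handed in when it is done.

Besides the shell and the picture viewer there is one more tool, called after "Emit:" by a JSON object that holds its "api" and its "payload", one argument or row to a line. arm_command: Moves the arm, as the interface text tells. Its arguments: {"type":"object","properties":{"moves":{"type":"array"},"squeeze":{"type":"number"}},"required":["moves"]}

```bash
mkdir -p pics; python3 - <<'E'
from cell import robot
import cv2,json
s=robot.observe();print(s)
for n in("top","scene"):
    im=robot.read_camera(n);cv2.imwrite(f"pics/{n}0.png",im[:,:,::-1]);m=robot.camera_model(n);print(n,m)
E
```

```text
{'time': 0.0, 'qpos': array([ 1.18700476e+00,  3.42724808e-01,  1.52505925e+00, -2.09189352e-05,
        1.27540856e+00, -1.45991034e-01]), 'qvel': array([-6.05591369e-04,  1.29348247e-03,  5.03723843e-05,  6.27029406e-05,
       -1.28904817e-03, -5.02801621e-04]), 'joint_efforts': array([-3.74082538e-04, -4.31237340e+01, -2.44224000e+01,  7.17547699e-02,
        5.59571455e-02, -7.32491162e-05]), 'tool_pos': array([0.12348873, 0.50982621, 0.22602916]), 'tool_rot': array([-3.14000681e+00, -2.12959842e-04,  2.90379806e+00]), 'contact_force': array([-1.7019813 ,  0.04006557,  0.82299023]), 'torque': array([0.0057208 , 0.02987602, 0.00464846]), 'grip_force': 0.0, 'opening': 0.0921287350001971}
top {'fx': 404.33991176162715, 'fy': 404.33991176162715, 'cx': 251.48981147160416, 'cy': 187.50797945247442, 'R': array([[ 0.02206715, -0.99972581, -0.00783261],
       [-0.99853898, -0.02165307, -0.04950801],
       [ 0.04932483,  0.00891367, -0.99874301]]), 't': array([-0.13011975,  0.60964041,  1.08227525])}
scene {'fx': 379.7412385519318, 'fy': 379.7412385519318, 'cx': 253.78788169498506, 'cy': 192.30075681870366, 'R': array([[ 0.83107035, -0.55608897, -0.00933412],
       [-0.41415488, -0.60757501, -0.67773767],
       [ 0.37121127,  0.56711345, -0.73524454]]), 't': array([-0.56883615,  0.22165879,  0.75170403])}
```

View pics/top0.png

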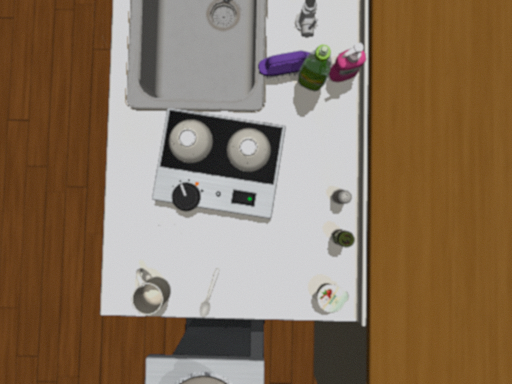

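View pics/scene0.png

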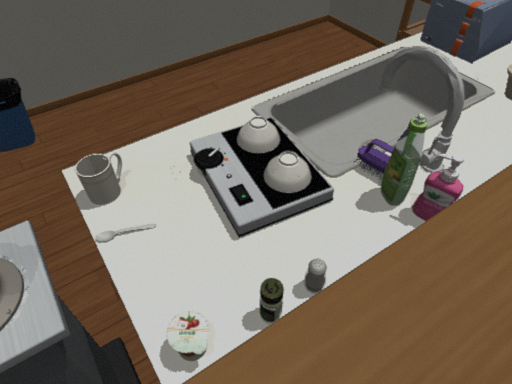

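The top view shows the tray with the dial at about (186,196), its pointer tip at (181,182), the orange dot at (197,183), and the switch's green dot at (249,199). The scene view agrees.

```bash
cat > h.py <<'E'
import numpy as np
def ray(m,u,v,z):
    d=m["R"].T@np.array([(u-m["cx"])/m["fx"],(v-m["cy"])/m["fy"],1]); c=-m["R"].T@m["t"]
    return c+d*(z-c[2])/d[2]
def px(m,X):
    p=m["R"]@np.array(X)+m["t"]; return np.array([m["fx"]*p[0]/p[2]+m["cx"],m["fy"]*p[1]/p[2]+m["cy"]])
E
python3 - <<'E'
from cell import robot
import cv2,numpy as np
from h import *
np.set_printoptions(precision=4,suppress=True)
m=robot.camera_model("top");im=cv2.imread("pics/top0.png");hsv=cv2.cvtColor(im,cv2.COLOR_BGR2HSV).astype(int)
sub=np.zeros(im.shape[:2],bool);sub[170:225,150:280]=True
H,S,V=hsv[...,0],hsv[...,1],hsv[...,2]
for n,mk in dict(green=sub&(H>45)&(H<85)&(S>90)&(V>60),orange=sub&(H<20)&(S>100)&(V>120),dial=sub&(V<70)).items():
    k,l,st,ce=cv2.connectedComponentsWithStats(mk.astype(np.uint8))
    for i in range(1,k):
        if st[i,4]>3: print(n,st[i],ce[i],ray(m,*ce[i],.052))
for n,c in dict(bl=(168,110),br=(285,125),fr=(271,218),fl=(153,201)).items(): print(n,ray(m,*c,.048))
# dark glass rectangle
g=np.zeros(im.shape[:2],np.uint8);g[100:190,155:290]=(V[100:190,155:290]<45)
cs,_=cv2.findContours(g,cv2.RETR_EXTERNAL,cv2.CHAIN_APPROX_SIMPLE);c=max(cs,key=cv2.contourArea);b=cv2.boxPoints(cv2.minAreaRect(c))
for q in b: print("glass",q,ray(m,*q,.048))
cv2.imwrite("pics/c.png",cv2.resize(im[100:225,145:290],None,fx=5,fy=4.8,interpolation=cv2.INTER_CUBIC))
E
```

```text
green [247 196   5   5  20] [249.1 198.3] [ 0.5821 -0.1115  0.052 ]
orange [195 182   4   4  11] [196.1818 183.4545] [0.618  0.0283 0.052 ]
dial [189 170  86  14 609] [243.6634 174.1938] [ 0.645  -0.0958  0.052 ]
dial [173 183  27  28 535] [185.9869 197.2991] [0.5811 0.0539 0.052 ]
dial [232 191  23  15 239] [242.6862 197.6067] [ 0.5835 -0.0946  0.052 ]
bl [0.8122 0.1095 0.048 ]
br [ 0.7783 -0.2021  0.048 ]
fr [ 0.5319 -0.1699  0.048 ]
fl [0.5695 0.1412 0.048 ]
glass [160.627  165.3622] [0.664  0.1242 0.048 ]
glass [169.2946 110.4676] [0.811 0.106 0.048]
glass [280.7784 128.0703] [ 0.7699 -0.1911  0.048 ]
glass [272.1108 182.9649] [ 0.6238 -0.171   0.048 ]
```

View pics/c.png

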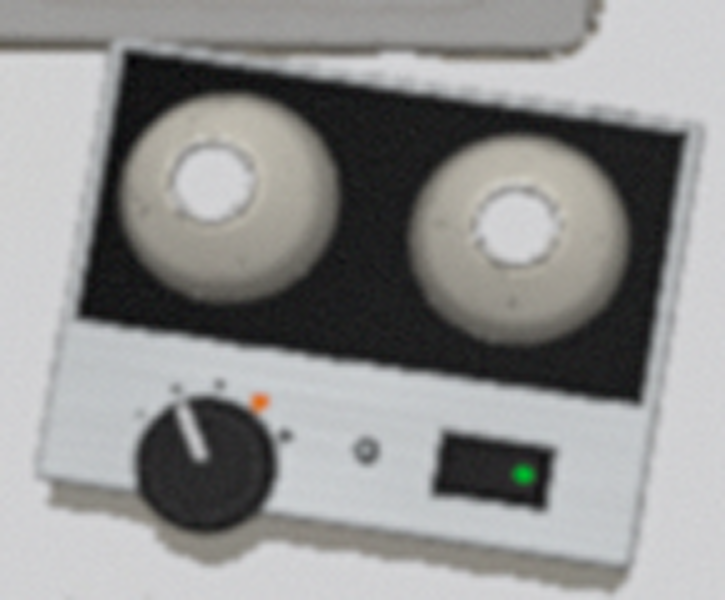

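The pointer sits at the second mark (0.524), so two clicks (60°) are needed. The tray's yaw is about -0.13. The dial centre comes to about (0.582, 0.054), consistent with the tray's front edge plus 22 mm.

Emit:
{"api": "arm_command", "payload": {
  "moves": [
    [[-0.05,-0.033,0],[0,0,-0.06],0],
    [[-0.1,-0.066,0],[0,0,-0.12],0],
    [[-0.15,-0.1,0],[0,0,-0.18],0],
    [[-0.2,-0.133,0],[0,0,-0.24],0],
    [[-0.25,-0.166,0],[0,0,-0.3],0]
  ],
  "squeeze": 20
}}

```text
time: 0.6
tool_pos: [0.2942, 0.3251, 0.2266]
tool_rot: [-3.142, -0.0, -3.076]
contact_force: [1.9, 0.5, 0.2]
opening: 0.0567
grip_force: 0.0
```

```bash
cat >> h.py <<'E'
from scipy.spatial.transform import Rotation as Rn
def delta(s,p,yaw):
    R=Rn.from_euler('xyz',s['tool_rot']);T=Rn.from_euler('xyz',[np.pi,0,yaw])
    return R.inv().apply(np.array(p)-s['tool_pos']).round(4),(R.inv()*T).as_rotvec().round(3)
E
python3 - <<'E'
from cell import robot
from h import *
s=robot.observe();print(s['time'],s['tool_pos'],s['tool_rot'],s['contact_force'],s['opening']);print(delta(s,[.5561,.0433,.14],3.535))
E
```

```text
0.6 [0.29419184 0.32507003 0.2265631 ] [-3.14152553e+00 -1.80126480e-04 -3.07638147e+00] [1.93922925 0.48921514 0.16599099] 0.05667472097050601
(array([-0.243 , -0.2982,  0.0865]), array([-0.   , -0.   , -0.328]))
```

Emit:
{"api": "arm_command", "payload": {
  "moves": [
    [[-0.03,-0.037,0],[0,0,-0.06],0],
    [[-0.06,-0.074,0],[0,0,-0.12],0],
    [[-0.09,-0.11,0],[0,0,-0.18],0],
    [[-0.12,-0.147,0],[0,0,-0.24],0],
    [[-0.15,-0.184,0],[0,0,-0.3],0]
  ]
}}

```text
time: 1.1
tool_pos: [0.4554, 0.1507, 0.2265]
tool_rot: [3.141, -0.0, -2.777]
contact_force: [1.0, 0.7, 0.5]
opening: 0.0163
grip_force: 0.0
```

```bash
python3 - <<'E'
from cell import robot
from h import *
s=robot.observe();print(delta(s,[.5561,.0433,.12],3.535))
E
```

```text
(array([-0.0558, -0.1362,  0.1065]), array([ 0.   , -0.   , -0.029]))
```

Emit:
{"api": "arm_command", "payload": {
  "moves": [
    [[-0.014,-0.034,0.02],[0,0,-0.02],0],
    [[-0.028,-0.068,0.05],[0,0,-0.02],0],
    [[-0.042,-0.1,0.08],[0,0,-0.025],0],
    [[-0.055,-0.135,0.106],[0,0,-0.028],0],
    [[-0.055,-0.135,0.106],[0,0,-0.028],0]
  ]
}}

```text
time: 1.6
tool_pos: [0.5539, 0.0424, 0.1162]
tool_rot: [3.14, -0.006, -2.755]
contact_force: [-0.4, 0.9, 0.2]
opening: 0.0004
grip_force: 0.0
```

```bash
python3 - <<'E'
from cell import robot
from h import *
import cv2
s=robot.observe();print(s['time'],s['contact_force'],s['opening']);print(delta(s,[.5561,.0433,.057],3.535))
m=robot.camera_model("wrist");im=robot.read_camera("wrist");cv2.imwrite("pics/w1.png",im[:,:,::-1])
for X in ([.582,.054,.054],[.5561,.0433,.054],s['tool_pos']):print(px(m,X))
E
```

```text
1.6 [-0.38115924  0.93503316  0.22242523] 0.0003999895969098875
(array([-0.0027, -0.0001,  0.0592]), array([ 0.002, -0.006, -0.007]))
[255.01286787 239.42702505]
[254.81818309 204.35510191]
[255.00444315 234.66896343]
```

View pics/w1.png

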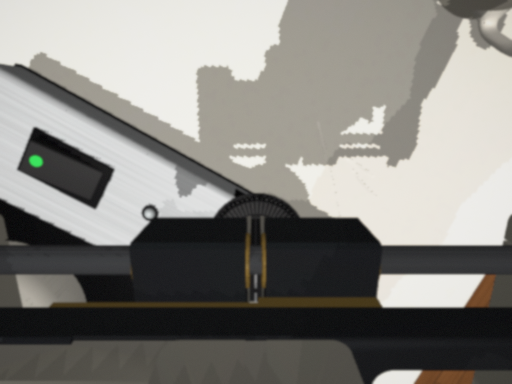

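The wrist view shows the wheel's front rim at (255,195), matching the prediction, with the switch's green dot at (36,160). I'll descend until contact.

Emit:
{"api": "arm_command", "payload": {
  "moves": [
    [[-0.002,0,0.02],[0,0,-0.007],0],
    [[-0.003,0,0.04],[0,0,-0.007],0],
    [[-0.003,0,0.054],[0,0,-0.007],0],
    [[-0.003,0,0.056],[0,0,-0.007],0],
    [[-0.003,0,0.058],[0,0,-0.007],0]
  ]
}}

```text
time: 2.15
tool_pos: [0.5566, 0.0476, 0.0636]
tool_rot: [-3.141, 0.001, -2.744]
contact_force: [0.2, 0.5, 0.0]
opening: 0.0003
grip_force: 0.0
```

Emit:
{"api": "arm_command", "payload": {
  "moves": [
    [[0,0,0],[0,0,0],0],
    [[0,0,0],[0,0,0],0],
    [[0,0,0],[0,0,0],0],
    [[0,0,0],[0,0,0],0],
    [[0,0,0],[0,0,0],0]
  ]
}}

```text
time: 2.65
tool_pos: [0.5567, 0.0468, 0.0629]
tool_rot: [-3.142, 0.0, -2.745]
contact_force: [0.4, -0.5, -0.2]
opening: 0.0004
grip_force: 0.0
```

```bash
python3 - <<'E'
from cell import robot
from h import *
s=robot.observe();print(s['tool_pos'],s['contact_force']);print(delta(s,[.5561,.0433,.057],3.535))
E
```

```text
[0.55672283 0.04678661 0.06293708] [ 0.4111348  -0.46108167 -0.17650615]
(array([ 0.0019, -0.003 ,  0.0059]), array([-0.   ,  0.   ,  0.004]))
```

Emit:
{"api": "arm_command", "payload": {
  "moves": [
    [[0.001,-0.002,0.003],[0,0,0],0],
    [[0.002,-0.003,0.006],[0,0,0],0],
    [[0.002,-0.003,0.008],[0,0,0],0],
    [[0.002,-0.003,0.009],[0,0,0],0],
    [[0.002,-0.003,0.009],[0,0,0],0]
  ]
}}

```text
time: 3.15
tool_pos: [0.5557, 0.043, 0.0542]
tool_rot: [-3.142, -0.001, -2.744]
contact_force: [-2.0, -1.2, 5.9]
opening: 0.0003
grip_force: 2.9
```

Emit:
{"api": "arm_command", "payload": {
  "moves": [
    [[0,0,0.0005],[0,0,0],0],
    [[0,0,0.001],[0,0,0],0],
    [[0,0,0.001],[0,0,0],0],
    [[0,0,0.001],[0,0,0],0],
    [[0,0,0.001],[0,0,0],0]
  ]
}}

```text
time: 3.65
tool_pos: [0.5557, 0.043, 0.054]
tool_rot: [-3.141, -0.0, -2.744]
contact_force: [-5.2, -1.9, 12.7]
opening: 0.0007
grip_force: 6.3
```

Emit:
{"api": "arm_command", "payload": {
  "moves": [
    [[-0.0002,0.003,0],[0,0,0.108],0],
    [[-0.0006,0.006,0],[0,0,0.216],0],
    [[-0.0015,0.009,0],[0,0,0.325],0],
    [[-0.0026,0.0118,0],[0,0,0.433],0],
    [[-0.004,0.0144,0],[0,0,0.541],0]
  ]
}}

```text
time: 4.15
tool_pos: [0.5535, 0.0585, 0.054]
tool_rot: [3.141, -0.001, 2.993]
contact_force: [-5.8, 1.1, 13.8]
opening: 0.0006
grip_force: 6.7
```

Emit:
{"api": "arm_command", "payload": {
  "moves": [
    [[-0.0002,0.003,0],[0,0,0.108],0],
    [[-0.0006,0.006,0],[0,0,0.216],0],
    [[-0.0015,0.009,0],[0,0,0.325],0],
    [[-0.0026,0.0118,0],[0,0,0.433],0],
    [[-0.004,0.0144,0],[0,0,0.541],0]
  ]
}}

```text
time: 4.65
tool_pos: [0.5591, 0.0732, 0.054]
tool_rot: [3.141, -0.002, 2.452]
contact_force: [-5.9, 6.4, 14.0]
opening: 0.0004
grip_force: 7.0
```

Emit:
{"api": "arm_command", "payload": {
  "moves": [
    [[0,0,-0.001],[0,0,0],0],
    [[0,0,-0.003],[0,0,0],0],
    [[0,0,-0.01],[0,0,0],0],
    [[0,0,-0.03],[0,0,0],0],
    [[0,0,-0.06],[0,0,0],0]
  ]
}}

```text
time: 5.15
tool_pos: [0.559, 0.0715, 0.112]
tool_rot: [-3.139, -0.003, 2.457]
contact_force: [0.4, -0.3, 0.3]
opening: 0.0002
grip_force: 0.0
```

```bash
python3 - <<'E'
from cell import robot
from h import *
s=robot.observe();print(s['time'],s['tool_pos'],s['contact_force']);print(delta(s,[.578,-.113,.11],3.01))
E
```

```text
5.15 [0.5589783  0.07148359 0.11201899] [ 0.39391756 -0.28515343  0.25203717]
(array([-0.1314, -0.1309,  0.0019]), array([-0.002, -0.004, -0.553]))
```

Emit:
{"api": "arm_command", "payload": {
  "moves": [
    [[-0.03,-0.03,0],[0,0,-0.12],0],
    [[-0.06,-0.06,0],[0,0,-0.24],0],
    [[-0.09,-0.09,0],[0,0,-0.36],0],
    [[-0.12,-0.12,0],[0,0,-0.48],0],
    [[-0.133,-0.133,0],[0,0,-0.553],0]
  ]
}}

```text
time: 5.65
tool_pos: [0.5791, -0.1194, 0.113]
tool_rot: [-3.141, 0.001, 3.012]
contact_force: [0.4, -0.3, -0.6]
opening: 0.0004
grip_force: 0.0
```

```bash
python3 - <<'E'
from cell import robot
from h import *
import cv2
s=robot.observe();print(s['time'],s['tool_pos'],s['contact_force'])
m=robot.camera_model("top");im=robot.read_camera("top");cv2.imwrite("pics/t2.png",cv2.resize(im[100:225,145:290,::-1],None,fx=5,fy=4.8,interpolation=cv2.INTER_CUBIC))
s=robot.observe();print(delta(s,[.5808,-.1154,.064],3.01))
E
```

```text
5.65 [ 0.57912689 -0.11936739  0.1129845 ] [ 0.449856   -0.25300987 -0.58420758]
(array([-0.0007,  0.0057,  0.0489]), array([-0.002,  0.001,  0.003]))
```

View pics/t2.png

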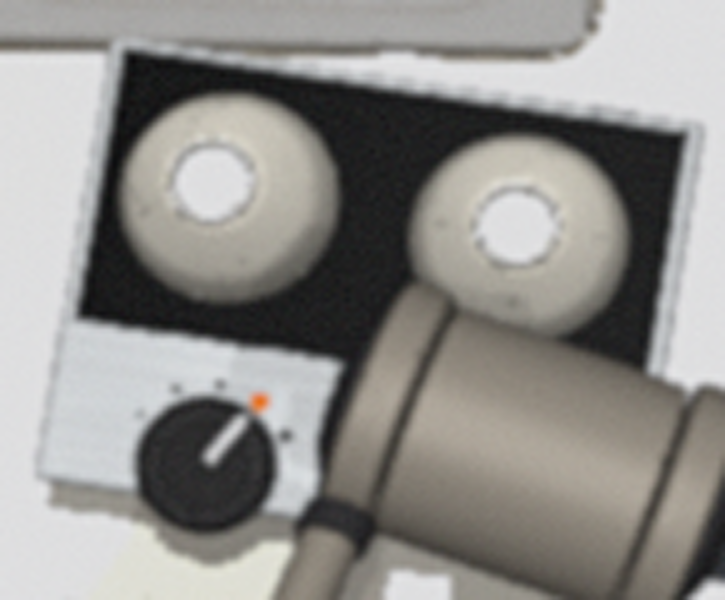

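The pointer now aims at the orange dot (pointer from (207,465) to (250,410), dot at (260,401)), and the tray and bowls haven't moved. Next is the switch.

Emit:
{"api": "arm_command", "payload": {
  "moves": [
    [[0,0.003,0.02],[0,0,0],0],
    [[0,0.005,0.035],[0,0,0],0],
    [[0,0.005,0.045],[0,0,0],0],
    [[0,0.005,0.049],[0,0,0],0],
    [[0,0.005,0.049],[0,0,0],0]
  ]
}}

```text
time: 6.2
tool_pos: [0.5795, -0.1102, 0.0635]
tool_rot: [3.141, -0.001, 3.01]
contact_force: [0.3, 0.5, 0.1]
opening: 0.0005
grip_force: 0.0
```

Emit:
{"api": "arm_command", "payload": {
  "moves": [
    [[0,0,0.001],[0,0,0],0],
    [[0,0,0.002],[0,0,0],0],
    [[0,0,0.003],[0,0,0],0],
    [[0,0,0.004],[0,0,0],0],
    [[0,0,0.004],[0,0,0],0]
  ]
}}

```text
time: 6.7
tool_pos: [0.5798, -0.1105, 0.0598]
tool_rot: [-3.142, 0.0, 3.01]
contact_force: [-1.1, -0.7, 1.1]
opening: 0.0003
grip_force: 0.2
```

Emit:
{"api": "arm_command", "payload": {
  "moves": [
    [[0,0,0.001],[0,0,0],0],
    [[0,0,0.002],[0,0,0],0],
    [[0,0,0.003],[0,0,0],0],
    [[0,0,0.004],[0,0,0],0],
    [[0,0,0.004],[0,0,0],0]
  ]
}}

```text
time: 7.2
tool_pos: [0.5793, -0.1101, 0.0553]
tool_rot: [3.141, -0.001, 3.01]
contact_force: [0.3, -1.1, 0.2]
opening: 0.0004
grip_force: 0.0
```

Emit:
{"api": "arm_command", "payload": {
  "moves": [
    [[0,0,0.001],[0,0,0],0],
    [[0,0,0.002],[0,0,0],0],
    [[0,0,0.002],[0,0,0],0],
    [[0,0,0.002],[0,0,0],0],
    [[0,0,0.002],[0,0,0],0]
  ]
}}

```text
time: 7.7
tool_pos: [0.5796, -0.1102, 0.054]
tool_rot: [3.141, -0.0, 3.01]
contact_force: [-1.7, 1.0, 5.5]
opening: 0.0003
grip_force: 2.6
```

Emit:
{"api": "arm_command", "payload": {
  "moves": [
    [[0,0,-0.01],[0,0,0],0],
    [[0,0,-0.03],[0,0,0],0],
    [[0,0,-0.07],[0,0,0],0],
    [[0,0,-0.11],[0,0,0],0],
    [[0,0,-0.15],[0,0,0],0]
  ]
}}

```text
time: 8.2
tool_pos: [0.5795, -0.1104, 0.2055]
tool_rot: [3.142, 0.0, 3.01]
contact_force: [1.7, -0.4, 0.3]
opening: 0.0007
grip_force: 0.0
```

Emit:
{"api": "arm_command", "payload": {
  "moves": [
    [[0.04,0,0],[0,0,0],0],
    [[0.08,0,0],[0,0,0],0],
    [[0.12,0,0],[0,0,0],0],
    [[0.15,0,0],[0,0,0],0],
    [[0.15,0,0],[0,0,0],0]
  ]
}}

```text
time: 8.7
tool_pos: [0.4278, -0.0899, 0.2042]
tool_rot: [3.141, -0.001, 3.009]
contact_force: [-0.2, -0.7, -0.3]
opening: 0.0005
grip_force: 0.0
```

```bash
python3 - <<'E'
from cell import robot
from h import *
import cv2
a=robot.read_camera("top")[100:225,145:290,::-1];b=robot.read_camera("scene")[100:250,170:345,::-1]
cv2.imwrite("pics/e.png",np.hstack([cv2.resize(a,(400,345),interpolation=2),cv2.resize(b,(400,345),interpolation=2)]))
w=robot.read_camera("wrist");m=robot.camera_model("wrist");print(px(m,[.5813,-.1115,.054]),px(m,[.582,.054,.054]));cv2.imwrite("pics/w2.png",w[:,:,::-1])
E
```

```text
[254.53356473 304.44147635] [401.30285494 288.05023458]
```

View pics/e.png

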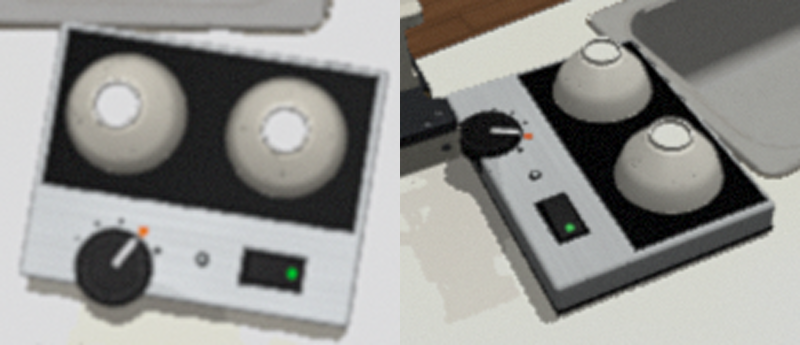

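View pics/w2.png

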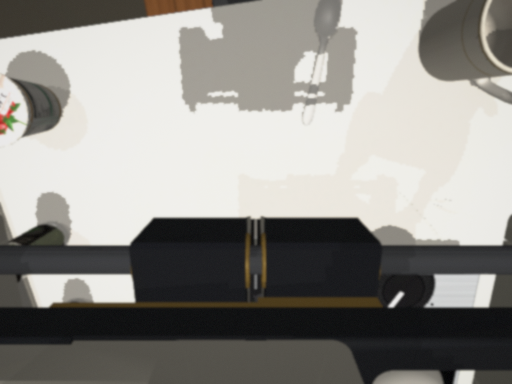

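The top and scene views show the pointer at the orange dot and everything else in place. The rocker angle is hard to judge by eye, so I'll compare the green dot's pixel position before and after.

```bash
python3 - <<'E'
from cell import robot
from h import *
import cv2
m=robot.camera_model("scene")
def dot(im):
    h=cv2.cvtColor(im,cv2.COLOR_BGR2HSV).astype(int);k=(h[...,0]>45)&(h[...,0]<85)&(h[...,1]>90)&(h[...,2]>60);k[:180]=0;k[215:]=0;k[:,:225]=0;k[:,265:]=0
    y,x=np.nonzero(k);return x.mean(),y.mean(),len(x)
print(dot(cv2.imread("pics/scene0.png")),dot(np.ascontiguousarray(robot.read_camera("scene")[:,:,::-1])))
print(px(m,[.581,-.1115,.0593]),px(m,[.581,-.1115,.0527]))
E
```

```text
(np.float64(243.0), np.float64(196.0), 11) (np.float64(243.88235294117646), np.float64(198.41176470588235), 17)
[242.96157187 196.09116209] [243.04931184 198.03271581]
```

The dot moved from row 196.0 to 198.4, against a predicted 196.1 to 198.0, so the rocker is on.

```bash
python3 -c "
from cell import robot
print(robot.hand_in())"
```

```text
the job is handed in; nothing more can be done
None
```

I've handed the job in: the thermostat pointer sits at the orange dot and the rocker is switched on, both checked in the camera images; the tray and bowls look unmoved, and I didn't re-check the two shakers, which the arm never went near.

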